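# Pack the tamper beside the pitcher and fold the carton shut

## Robot

A 6-joint arm with a two-finger parallel gripper is mounted at the origin on a cart in front of the work surface, level with it; the furniture and walls round the work are solid. World frame = base frame: x ahead of the robot, y to its left, z up, the work surface at z = 0. Lengths are in m, angles in rad, forces in N, time in s.
With the tool pointing down it reaches from about 0.35 to 0.725 m from the base axis. Payload 4.3 kg.
Tool frame: the origin (TCP) lies at the very end of the fingers, on their centre line; the grasp point (between the pads) lies 19 mm behind it; z points along the fingers, y is the line along which they close (so a half turn about z gives the same grasp; the last joint's range is limited). The gripper opens to 85 mm and grips with 20 to 120 N. Pads are 22 mm wide; open, the fingers measure 114 mm over their backs; the gripper's body (76 mm by 85 mm) begins 54 mm behind the grasp point. The pads swing forward as they close: fully open they stand 13 mm farther back than shut.
Start: joints at [-1.452, 0.377, 0.081, 1.274, 0, 1.46], TCP at [0.13, -0.56, 0.206] pointing down, gripper open.
Joint ranges: [-2.72, 2.72], [-0.84, 1.66], [-1.02, 1.22], [-1.77, 2.12], [-1.37, 1.28], [-3.14, 3.14]. Speed limits (rad/s): [2.57, 2.57, 3.14, 3.14, 3.14, 3.14].

## Interface

Orientations are given as a rotation vector (axis times angle).
In Python, from bench import ctrl gives the robot as it stands.
- The arm moves only by the tool drive_tool, never from a script. Its argument "plan" is a list of rows, each a list of 5 numbers: the shift along the tool's x, y, z in m, then the turn about the tool's z in degrees, then the finger opening in m, from 0 to 0.0854. A call has 1 to 12 rows; each row is the pose to reach, as a shift and turn from the pose commanded when the call began, along the tool's axes at that moment; what a row does not reach only later rows make up. A row lasts 1/8 s, in which the tool goes at most 62.5 mm and 10.7 degrees, less where a joint would pass 70% of its speed; a pose out of reach is approached as far as the arm can. A call with a gripper value outside its range is refused whole. The fingers move at their own pace and stop on an object; the grip force is fixed at half the most. Time passes only in rows, so rows that repeat a pose let the fingers close. It gives the time, the measured TCP pose, the force, the opening and the grip force at its end, in the units of the state.
- ctrl.sense(): the state, without advancing time (a new reading comes with each control period).
- ctrl.get_image(name): name is "scene" or "top" or "wrist"; returns (picture, depth): 384x512x3 uint8, red, green, blue; 384x512 float32, m along the optical axis (not along the pixel's ray), 0 where there is no reading.
- ctrl.camera_info(name): a dict with "mtx" (3x3 intrinsics, pixels), "rvec" (rotation vector, rad) and "tvec" (3), from world to camera coordinates, as OpenCV has them; the wrist camera has in their place "hand_eye" (4x4, takes a point from camera to tool coordinates, whose origin is the TCP and whose axes are the flange's). Camera axes: x right, y down, z forward; pixel columns grow to the right and rows downward; lengths in m; the calibration is good to about 2 mm. A picture is of the moment at which its call begins: read the wrist's pose just before it. camera_info takes no time and is no camera call.
- ctrl.job_done(): hands the job in; it is judged then, once.
The state is a dict: "clock": time; "joints": joint angles; "dq": joint speeds; "tau": joint torques, N m; "ee_pos": TCP position; "ee_rot": TCP orientation; "force": force on the tool from outside, world axes, zero at the start; "ft_torque": the same for the moment, N m; "width": opening from 0.0 (shut) to 1.0 (fully open); "gripper_force": force on a finger pad.
Only numpy, scipy, OpenCV 4.12 (cv2) and the standard library are available. Lean on these libraries where they do the work, as an engineer would, in place of code of your own. Each camera call takes 0.05 s, during which the arm holds its last target. There are 200 camera calls.

## Task

This carton is going to our other branch. Stand the coffee tamper upright on the floor of the empty space next to the milk pitcher, then fold the carton shut: both short end flaps down flat first, then the two long flaps flat over them. Leave the pitcher standing in its place and do not disturb the other things on the desk.

Things in the scene. Friction and masses are not known exactly. Their poses are not given: they have to be found in the camera images.
- carton: open brown cardboard shipping carton, fixed, 122 mm wide (its x), 154 long (its y), walls 4 mm, a 3 mm top flap on each wall; origin: centre of its underside. Floor 4 mm, end rims 104 mm, long-side rims 107.5 mm above it. Its +y end looks to the robot. A cross board 70 mm high at y = -1..3 divides it: the milk pitcher stands at the -y end; the other space (x -57..57, y 3..73 mm) is empty
- pocket (a point): centre of the floor of the carton's empty space (carton frame 0, 38, 4 mm); axes as the carton's
- short_flap_pocket (a joint): Hinge angle in rad about its crease: 0 lies flat over the mouth, 1.57 stands upright, more leans outward (stop at 2.6). It stays where it is left. Short flap over the empty space: crease along x on the +y end wall, at carton y = 75, z = 105.5 mm; 112 mm wide, 58 mm from crease to edge. It may start leaning in over the empty space.
- short_flap_pitcher (a joint): Hinge angle in rad about its crease: 0 lies flat over the mouth, 1.57 stands upright, more leans outward (stop at 2.6). It stays where it is left. Short flap over the pitcher: crease along x on the -y end wall, at carton y = -75, z = 105.5 mm; 112 mm wide, 58 mm from crease to edge. It may start leaning in.
- long_flap_left (a joint): Hinge angle in rad about its crease: 0 lies flat over the mouth, 1.57 stands upright, more leans outward (stop at 2.6). It stays where it is left. Long flap on the +x side (the robot's left): crease along y at carton x = 60, z = 109.3 mm; 153 mm wide, 59.5 mm from crease to edge. Shut, it lies on the short flaps.
- long_flap_right (a joint): Hinge angle in rad about its crease: 0 lies flat over the mouth, 1.57 stands upright, more leans outward (stop at 2.6). It stays where it is left. Long flap on the -x side (the robot's right): crease along y at carton x = -60, z = 109.3 mm; 153 mm wide, 59.5 mm from crease to edge. Shut, it lies on the short flaps.
- tamper: coffee tamper standing on its base: steel base 58 mm across and 26 high, neck 25 across, turned wooden handle 37 across from 58 to 95 mm, 0.42 kg; origin at the centre of its underside, z up its axis
- pitcher: small steel milk pitcher, 102 mm over its handle (its x), 68 wide, 88 high, already packed at the carton's -y end; origin at the centre of its underside
- glass: bystander: tall empty drinking glass, 80 mm across, 91 high, on the desk; origin at the centre of its underside
- tin: bystander: round white canister with a wooden lid and knob, 70 mm across, 110 high; origin at the centre of its underside
- cup: bystander: white paper cup of wooden stirrers, 70 mm across, 126 high to the stirrers' tips; origin at the centre of its underside
- bottle: bystander: capped amber glass syrup bottle standing at the carton's corner, 62 mm across, 225 high; origin at the centre of its underside
- tape: bystander: roll of brown parcel tape lying flat, 96 mm across, 48 high; origin at the centre of its underside
Not all that is in view belongs to the job. Leave any red look-alike of the tamper alone.

How it is judged:
On the way, in this order (a step that is already met when the one before it is completed fails the run):
1. the tamper stands upright on the floor of the empty space, let go (horizontal distance between tamper and pocket below 0.035 m and z of tamper in the frame of pocket below 0.006 m and angle between tamper's own z axis and vertical below 0.15 rad and contact force between the fingers and tamper below 0.1 N), for 0.2 s.
2. both short flaps are folded down while both long flaps are still up (value of joint each of short_flap_pocket, short_flap_pitcher below 0.15 rad and value of joint each of long_flap_left, long_flap_right above 0.7 rad), for 0.1 s.
At the end, for the whole second after the job is handed in: all four flaps lie flat (within 0.12 rad, 7 degrees), the long ones over the short ones; under them the tamper stands on the floor of its space (within 35 mm of the middle of it, tilt under 0.15 rad) and the pitcher still stands on the floor of its own (value of joint each of short_flap_pocket, short_flap_pitcher, long_flap_left, long_flap_right below 0.12 rad and horizontal distance between tamper and pocket below 0.035 m and z of tamper in the frame of pocket below 0.006 m and angle between each of tamper, pitcher's own z axis and vertical below 0.15 rad and z of pitcher in the frame of carton below 0.012 m and y of pitcher in the frame of carton below -0.03 m); the robot touches nothing.
It fails at once if the glass, the tin, the cup of stirrers or the bottle is pushed more than 30 mm from where it stood, or tipped (distance of any of glass, tin, cup, bottle from where it was at the start of the episode above 0.03 m or angle between any of glass, tin, cup, bottle's own z axis and vertical above 0.4 rad).
It fails at once if the tape roll is pushed more than 30 mm from where it lies (distance of tape from where it was at the start of the episode above 0.03 m).
It fails at once if the milk pitcher is lifted out or knocked over (z of pitcher in the frame of carton above 0.05 m or angle between pitcher's own z axis and vertical above 0.5 rad).
It also fails if it takes over 61 s, if anything falls off the work surface, if the arm or the gripper's body presses on something with over 40 N, if the wrist force passes 120 N, or if a joint passes its speed limit or range.

## Working session

There is one attempt and no reset: what is moved stays moved. The work goes in short steps, Python scripts to look and compute and a tool call to move; the robot and the scene stay as the last step left them, time stands still between calls to the robot, and variables do not carry over. Pictures are saved under pics/ and viewed, at most 10 in all, crops included, and the job is handed in when it is done.

Besides the shell and the picture viewer there is one more tool, called after ">>>" as name(argument=value, ...) on one line, values as JSON. drive_tool: Moves the arm, as the interface text tells. Its arguments: {"type":"object","properties":{"plan":{"type":"array","items":{"type":"array","items":{"type":"number"}}}},"required":["plan"]}

```bash
ls; mkdir -p pics
cat > h.py <<'E'
import numpy as np, cv2
from bench import ctrl
from scipy.spatial.transform import Rotation as R
def shot(n):
    s=ctrl.sense(); im,d=ctrl.get_image(n); c=ctrl.camera_info(n); K=np.array(c['mtx'])
    if n=='wrist':
        T=np.eye(4);T[:3,:3]=R.from_rotvec(s['ee_rot']).as_matrix();T[:3,3]=s['ee_pos']
        W=T@np.array(c['hand_eye'])
    else:
        E=np.eye(4);E[:3,:3]=R.from_rotvec(np.ravel(c['rvec'])).as_matrix();E[:3,3]=np.ravel(c['tvec']);W=np.linalg.inv(E)
    v,u=np.mgrid[:384,:512]
    P=np.stack([(u-K[0,2])/K[0,0]*d,(v-K[1,2])/K[1,1]*d,d],-1)@W[:3,:3].T+W[:3,3]
    P[d==0]=np.nan
    return im,d,P,W,K
E
python3 - <<'E'
from h import *
for n in('scene','top'):
    im,d,P,W,K=shot(n); np.savez('/tmp/'+n,im=im,P=P,W=W,K=K)
    cv2.imwrite(f'pics/{n}0.png',im[...,::-1]); print(n,W.round(3),K.round(1))
s=ctrl.sense();print(s)
E
```

```text
pics
scene [[ 0.991 -0.1    0.088  0.438]
 [-0.132 -0.825  0.55  -0.536]
 [ 0.017 -0.557 -0.831  0.786]
 [ 0.     0.     0.     1.   ]] [[379.1   0.  257.4]
 [  0.  379.1 199.9]
 [  0.    0.    1. ]]
top [[ 0.041 -0.978  0.206  0.297]
 [-0.999 -0.039  0.011 -0.098]
 [-0.003 -0.207 -0.978  1.091]
 [ 0.     0.     0.     1.   ]] [[478.2   0.  247.6]
 [  0.  478.2 198. ]
 [  0.    0.    1. ]]
{'clock': 0.1, 'joints': array([-1.45229702e+00,  3.77998460e-01,  7.97568148e-02,  1.27439100e+00,
       -1.59217581e-05,  1.46048651e+00]), 'dq': array([-0.00045252, -0.00203262,  0.00507073, -0.00054278,  0.00038641,
       -0.00130392]), 'tau': array([ 1.83585944e-03, -4.64691103e+01,  2.70583266e+01,  1.20067698e-02,
       -1.04583798e-04, -2.37373897e-06]), 'ee_pos': array([ 0.13034   , -0.55938156,  0.20484848]), 'ee_rot': array([-3.11923161e+00, -3.58419433e-01,  3.67993012e-05]), 'force': array([ 0.62932891,  0.30899186, -0.73301064]), 'ft_torque': array([-0.02649841, -0.00993651,  0.00530198]), 'gripper_force': 0.0, 'width': 1.000216513514259}
```

View pics/top0.png

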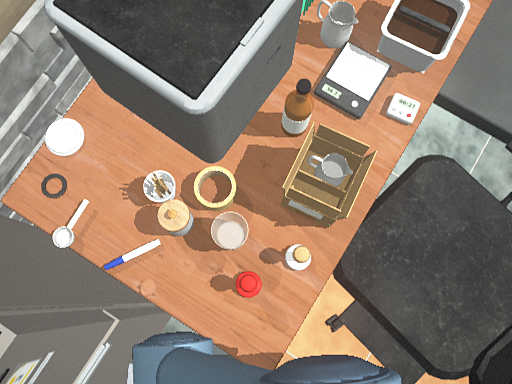

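View pics/scene0.png

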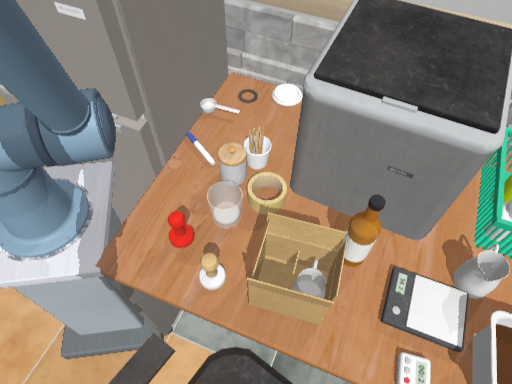

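The top view shows the tamper with its wooden handle at (298,257) and the red look-alike at (248,284). The carton is at about (330,172) with its flaps near upright, and the bottle stands at its corner (297,112). The scene view agrees: tamper (210,270), carton (298,268).

Run:
```python
from h import *
t=np.load('/tmp/top.npz');s=np.load('/tmp/scene.npz')
a=cv2.resize(t['im'][110:230,265:395],None,fx=3,fy=3,interpolation=cv2.INTER_CUBIC)
b=cv2.resize(s['im'][190:330,230:370],None,fx=2.7,fy=2.6,interpolation=cv2.INTER_CUBIC)
c=np.zeros((370,790,3),np.uint8);c[:a.shape[0],:a.shape[1]]=a;c[:364,400:400+b.shape[1]]=b
cv2.imwrite('pics/crop.png',c[...,::-1])
# tamper
for n,z in(('top',t),('scene',s)):
    P=z['P'];im=z['im'].astype(int)
    box=dict(top=(240,275,282,316),scene=(245,295,192,230))[n]
    Q=P[box[0]:box[1],box[2]:box[3]].reshape(-1,3)
    for lo,hi in((.015,.03),(.058,.08),(.085,.12)):
        q=Q[(Q[:,2]>lo)&(Q[:,2]<hi)]
        print(n,lo,len(q),np.nanmin(q,0).round(4),np.nanmax(q,0).round(4),np.nanmean(q,0).round(4)) if len(q) else 0
    for nm,p in dict(top=dict(glass=(230,230),tin=(173,214),cup=(158,185),tape=(215,168),bottle=(303,88),desk=(270,230)),scene=dict(glass=(226,200),tin=(232,152),tape=(267,178),bottle=(376,202)))[n].items(): print(n,nm,P[p[1],p[0]].round(3))
# carton cloud: height map, both views
Q=np.concatenate([t['P'][110:230,270:390].reshape(-1,3),s['P'][195:330,240:350].reshape(-1,3)])
Q=Q[(Q[:,2]>.004)&(Q[:,2]<.2)]
x=np.round((Q[:,0]-.3)/.004).astype(int);y=np.round((Q[:,1]+.42)/.004).astype(int)
H=np.zeros((75,75));k=(x>=0)&(x<75)&(y>=0)&(y<75)
np.maximum.at(H,(x[k],y[k]),Q[k,2])
V=cv2.applyColorMap((H/ .18*255).clip(0,255).astype(np.uint8),cv2.COLORMAP_TURBO)
cv2.imwrite('pics/hm.png',cv2.resize(V[::-1,::-1],None,fx=7,fy=7,interpolation=cv2.INTER_NEAREST))
```

```text
top 0.015 113 [ 0.366  -0.2238  0.015 ] [ 0.4195 -0.1785  0.0212] [ 0.385  -0.1946  0.0167]
top 0.058 14 [ 0.3746 -0.2159  0.0724] [ 0.4104 -0.1846  0.0799] [ 0.387  -0.1959  0.078 ]
top 0.085 202 [ 0.3762 -0.2196  0.085 ] [ 0.4099 -0.1859  0.0953] [ 0.3921 -0.2024  0.0903]
top glass [ 0.448 -0.048  0.011]
top tin [0.464 0.068 0.107]
top cup [0.531 0.11  0.078]
top tape [ 0.584 -0.009  0.044]
top bottle [ 0.702 -0.186  0.225]
top desk [ 0.454 -0.14  -0.001]
scene 0.015 272 [ 0.3688 -0.2312  0.015 ] [ 0.4243 -0.1843  0.0297] [ 0.3977 -0.2119  0.0178]
scene 0.058 26 [ 0.3849 -0.2231  0.0591] [ 0.4134 -0.2107  0.08  ] [ 0.3992 -0.2197  0.0736]
scene 0.085 210 [ 0.3801 -0.222   0.085 ] [ 0.414  -0.1903  0.0958] [ 0.3964 -0.2071  0.0912]
scene glass [ 0.443 -0.019  0.018]
scene tin [0.469 0.064 0.097]
scene tape [0.55  0.027 0.03 ]
scene bottle [ 0.708 -0.194  0.224]
```

View pics/crop.png

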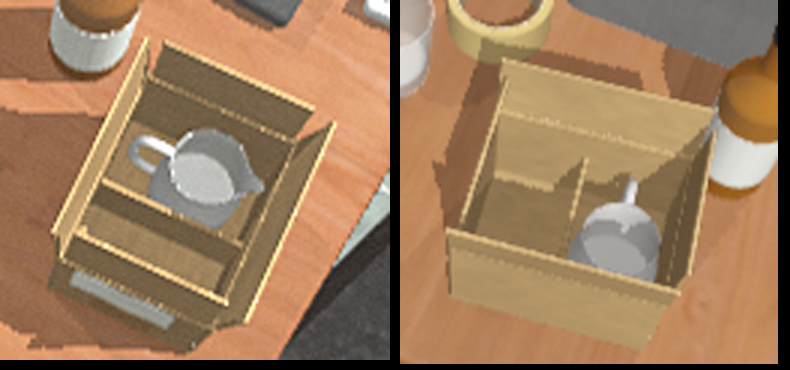

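View pics/hm.png

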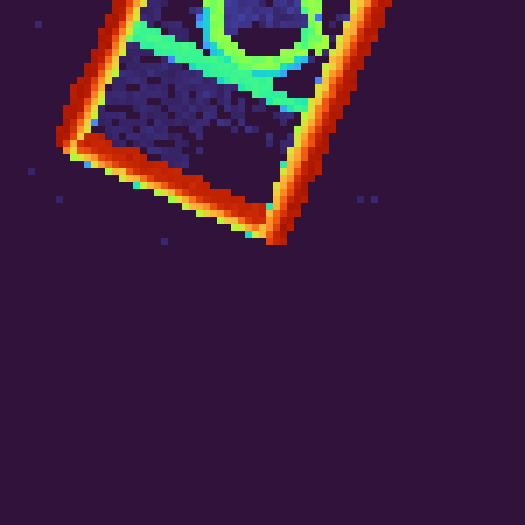

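The crops show the near short flap leaning in over the empty space and the long flaps leaning slightly outward. The pitcher is at the far end, and the bottle is at the far-left corner. Next I fit a carton model (pose and flap angles) to the combined cloud.

```bash
cat > fit.py <<'E'
from h import *
from scipy.optimize import least_squares
def rot(ax,a): return R.from_rotvec(np.array(ax)*a).as_matrix()
def sdf(p,c,h):
    q=np.abs(p-c)-h
    return np.linalg.norm(np.maximum(q,0),axis=-1)+np.minimum(q.max(-1),0)
def dists(p,g):  # p in world
    x,y,yaw,z0,ap,am,al,ar=g
    c,s=np.cos(yaw),np.sin(yaw)
    q=(p-[x,y,z0])@np.array([[c,-s,0],[s,c,0],[0,0,1]])
    D=[]
    for sx in(1,-1):
        D.append(sdf(q,[sx*59,0,53.75] * np.array(.001),np.array([2,77,53.75])/1e3))
        D.append(sdf(q,np.array([0,sx*75,52])/1e3,np.array([61,2,52])/1e3))
    D.append(sdf(q,np.array([0,1,37])/1e3,np.array([57,2,33])/1e3))
    D.append(sdf(q,np.array([0,0,2])/1e3,np.array([61,77,2])/1e3))
    # flaps: local u = from crease toward inside when angle 0
    for (o,inw,ang,L,hw) in(((0,.075,.1055),(0,-1),ap,.058,.056),((0,-.075,.1055),(0,1),am,.058,.056),((.06,0,.1093),(-1,0),al,.0595,.0765),((-.06,0,.1093),(1,0),ar,.0595,.0765)):
        r=q-np.array(o); h=r[:,0]*inw[0]+r[:,1]*inw[1]; w=r[:,0]*inw[1]-r[:,1]*inw[0]; v=r[:,2]
        u=h*np.cos(ang)+v*np.sin(ang); n=-h*np.sin(ang)+v*np.cos(ang)
        D.append(sdf(np.stack([u,w,n],-1),np.array([L/2,0,0]),np.array([L/2,hw,.0015])))
    return np.array(D)
def cloud(views,yc):
    Q=[]
    for P,im in views:
        i=im.astype(int); k=(i[...,0]-i[...,2]>25)&(P[...,2]>.015)&(P[...,2]<.18)&(np.hypot(P[...,0]-yc[0],P[...,1]-yc[1])<.15)
        Q.append(P[k])
    return np.concatenate(Q)
def fit(Q,g0,free=slice(0,8)):
    g0=np.array(g0,float)
    def f(z):
        g=g0.copy();g[free]=z
        return np.minimum(np.abs(dists(Q,g)).min(0),.02)
    best=least_squares(f,g0[free],loss='soft_l1',f_scale=.003,x_scale=.05)
    g=g0.copy();g[free]=best.x
    return g,np.median(f(best.x)),best.cost
E
python3 - <<'E'
from fit import *
t=np.load('/tmp/top.npz');s=np.load('/tmp/scene.npz')
for nm,vs in(('top',[t]),('scene',[s]),('both',[t,s])):
    Q=cloud([(z['P'],z['im']) for z in vs],(.545,-.265))
    b=min((fit(Q,[.545,-.265,yaw,0,1.3,a,1.8,1.8]) for yaw in(np.pi/2-.35,np.pi/2,1.9) for a in(1.3,1.8)),key=lambda r:r[2])
    print(nm,len(Q),b[0].round(4),b[1:])
for z in (t,s):
    P=z['P']; i=z['im'].astype(int)
    for nm,lo,hi,c,r in(('bottle',.2,.23,(.7,-.19),.05),('bottle_low',.03,.12,(.66,-.19),.06),('tin',.06,.095,(.465,.066),.06),('glass',.05,.1,(.45,-.04),.07),('tamper',.086,.1,(.395,-.204),.05)):
        k=(P[...,2]>lo)&(P[...,2]<hi)&(np.hypot(P[...,0]-c[0],P[...,1]-c[1])<r);q=P[k]
        if len(q):
            print(nm,((q.min(0)+q.max(0))/2).round(4),(q.max(0)-q.min(0)).round(3))
E
```

```text
top 4128 [ 0.5587 -0.2474  1.1597  0.0162  1.3933  1.695   1.7813  1.8514] (np.float64(0.0005990668119015617), np.float64(0.0027361781369388757))
scene 5940 [ 5.6170e-01 -2.4890e-01  1.1573e+00  1.0000e-04  1.4470e+00  1.6521e+00
  1.7049e+00  1.7617e+00] (np.float64(0.00032458286023921506), np.float64(0.004814665151213635))
both 10068 [ 5.5870e-01 -2.4760e-01  1.1579e+00  4.0000e-04  1.4458e+00  1.6601e+00
  1.7088e+00  1.7637e+00] (np.float64(0.00042959564362069196), np.float64(0.008550761570745778))
bottle [ 0.7077 -0.1872  0.2138] [0.03  0.027 0.027]
bottle_low [ 0.6559 -0.2015  0.0752] [0.107 0.09  0.09 ]
tin [0.476  0.0757 0.0775] [0.092 0.077 0.035]
glass [ 0.4366 -0.0496  0.0713] [0.08  0.077 0.043]
tamper [ 0.3918 -0.2026  0.0908] [0.031 0.033 0.009]
bottle [ 0.712  -0.1903  0.2135] [0.029 0.03  0.027]
bottle_low [ 0.6567 -0.209   0.075 ] [0.11  0.077 0.09 ]
tin [0.478  0.0726 0.0775] [0.087 0.078 0.035]
glass [ 0.4407 -0.051   0.0721] [0.078 0.082 0.044]
tamper [ 0.3966 -0.2056  0.091 ] [0.033 0.031 0.01 ]
```

Both views fit: carton at (0.560, -0.248), yaw 1.158 rad, and tamper at (0.394, -0.204) with its top at 95 mm. I'll move over the carton, turning the tool so its x and y lie along carton +y and +x.

>>> drive_tool(plan=[[0.05,-0.025,-0.01,-10,0.085],[0.1,-0.05,-0.02,-20,0.085],[0.15,-0.075,-0.03,-30,0.085],[0.2,-0.1,-0.03,-40,0.085],[0.25,-0.125,-0.03,-50,0.085],[0.3,-0.15,-0.03,-60,0.085],[0.34,-0.175,-0.03,-70,0.085],[0.38,-0.195,-0.03,-80,0.085],[0.41,-0.21,-0.03,-90,0.085],[0.43,-0.22,-0.03,-100,0.085],[0.45,-0.232,-0.03,-110,0.085],[0.453,-0.232,-0.03,-120,0.085]])

```text
clock: 1.6
ee_pos: [0.5196, -0.2299, 0.235]
ee_rot: [-1.238, -2.886, -0.001]
force: [0.2, -0.3, 0.2]
width: 0.995
gripper_force: 0.0
```

>>> drive_tool(plan=[[0,0,0,-10.7,0],[0,0,0,-21.2,0],[0,0,0,-23.2,0],[0,0,0,-23.2,0],[0,0,0,-23.2,0]])

```text
clock: 2.22
ee_pos: [0.5189, -0.2313, 0.2356]
ee_rot: [-0.647, -3.074, 0.0]
force: [-1.0, -0.0, 0.5]
width: 0.003
gripper_force: 0.0
```

```bash
cat > where.py <<'E'
from h import *
C=np.array([.560,-.248]); YAW=1.158
def where():
    s=ctrl.sense(); d=s['ee_pos'][:2]-C; c,n=np.cos(YAW),np.sin(YAW)
    M=R.from_rotvec(s['ee_rot']).as_matrix()
    print('t',round(s['clock'],2),'ee',s['ee_pos'].round(4),'carton xy',(c*d[0]+n*d[1]).round(4),(-n*d[0]+c*d[1]).round(4),'yawx',np.degrees(np.arctan2(M[1,0],M[0,0])).round(1),'F',s['force'].round(1),'w',round(s['width'],2),'q',s['joints'].round(2))
E
python3 - <<'E'
from where import *
where(); im,d,P,W,K=shot('wrist'); np.savez('/tmp/wr',im=im,P=P)
cv2.imwrite('pics/w1.png',im[...,::-1])
from fit import *
Q=cloud([(P,im)],(.56,-.248)); Q=Q[::3]
print(len(Q),fit(Q,[.56,-.248,1.158,0,1.44,1.66,1.71,1.76]))
E
```

```text
t 2.23 ee [ 0.5189 -0.2313  0.2356] carton xy -0.0012 0.0443 yawx 156.2 F [-1.  -0.   0.5] w 0.0 q [-0.53  0.36  0.13  1.34 -0.   -0.12]
3993 (array([ 5.59741511e-01, -2.48451383e-01,  1.15746669e+00,  1.84781775e-04,
        1.45290915e+00,  1.65601413e+00,  1.70520131e+00,  1.76042851e+00]), np.float64(0.00015866274294423777), np.float64(0.005896844412232132))
```

View pics/w1.png

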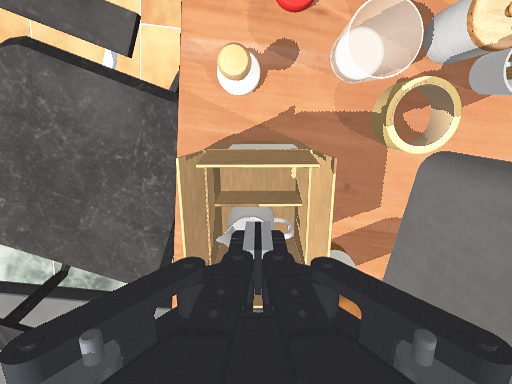

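The wrist view confirms the carton fit to about 1 mm. It shows the tamper handle at (235,62) and the near flap leaning in at (260,158). I'll push that flap outward from inside.

>>> drive_tool(plan=[[0,0,0.05,0,0],[0,0,0.1,0,0],[0.01,0,0.1,0,0],[0.025,0,0.1,0,0],[0.04,0,0.1,0,0],[0.052,0,0.1,0,0],[0.052,0,0.1,0,0],[0.045,0,0.08,0,0],[0.045,0,0.03,0,0.085],[0.045,0,-0.02,0,0.085],[0.045,0,-0.02,0,0.085]])

```text
clock: 3.65
ee_pos: [0.4808, -0.2151, 0.2609]
ee_rot: [0.643, 3.065, -0.005]
force: [-0.4, 0.5, -0.2]
width: 0.637
gripper_force: 0.0
```

Run:
```python
from where import *
from fit import *
where(); z=np.load('/tmp/wr.npz');im,d,P,W,K=shot('wrist')
Q=cloud([(P,im)],(.56,-.248))[::3]
print(fit(Q,[.56,-.2485,1.158,0,2.2,1.66,1.71,1.76],[4]))
for A,i in((z['P'],z['im']),(P,im)):
  for lo,hi in((.06,.1),(.088,.1),(.015,.03)):
    k=(A[...,2]>lo)&(A[...,2]<hi)&(np.hypot(A[...,0]-.394,A[...,1]+.204)<.045);q=A[k]
    if len(q)>9: print(lo,len(q),((q.min(0)+q.max(0))/2).round(4),(q.max(0)-q.min(0)).round(3),q[:,2].max().round(4))
```

```text
t 3.65 ee [ 0.4808 -0.2151  0.2609] carton xy -0.0016 0.0857 yawx 156.3 F [-0.4  0.5 -0.2] w 0.64 q [-0.54  0.26  0.06  1.36 -0.   -0.13]
(array([ 0.56      , -0.2485    ,  1.158     ,  0.        ,  1.70566217,
        1.66      ,  1.71      ,  1.76      ]), np.float64(0.00023170199699651568), np.float64(0.0008902029365915684))
0.06 1047 [ 0.3942 -0.2038  0.0851] [0.038 0.038 0.023] 0.0965
0.088 789 [ 0.3944 -0.2037  0.0923] [0.033 0.033 0.008] 0.0965
0.015 628 [ 0.401  -0.2042  0.0224] [0.041 0.056 0.015] 0.0299
0.06 797 [ 0.3944 -0.2038  0.0888] [0.037 0.037 0.015] 0.0964
0.088 613 [ 0.394  -0.2038  0.0923] [0.032 0.032 0.008] 0.0964
0.015 396 [ 0.394  -0.204   0.0176] [0.056 0.055 0.005] 0.0202
```

Run:
```python
from fit import *
for n in('wrist','top','scene'):
  im,d,P,W,K=shot(n)
  Q=cloud([(P,im)],(.56,-.248))[::3]
  print(n,[ (a,)+tuple(np.round(fit(Q,[.56,-.2485,1.158,0,a,1.66,1.71,1.76],[4])[i] if i else fit(Q,[.56,-.2485,1.158,0,a,1.66,1.71,1.76],[4])[0][4],5) for i in (0,2)) for a in(1.45,1.8,2.1,2.3)])
  cv2.imwrite('pics/w2.png',im[...,::-1]) if n=='wrist' else 0
```

```text
wrist [(1.45, np.float64(1.70617), np.float64(0.00087)), (1.8, np.float64(1.70617), np.float64(0.00087)), (2.1, np.float64(1.70617), np.float64(0.00087)), (2.3, np.float64(1.70617), np.float64(0.00087))]
top [(1.45, np.float64(1.45), np.float64(0.00444)), (1.8, np.float64(1.8), np.float64(0.00444)), (2.1, np.float64(2.1), np.float64(0.00444)), (2.3, np.float64(2.3), np.float64(0.00444))]
scene [(1.45, np.float64(1.66126), np.float64(0.00924)), (1.8, np.float64(1.66126), np.float64(0.00924)), (2.1, np.float64(1.66126), np.float64(0.00924)), (2.3, np.float64(1.66126), np.float64(0.00924))]
```

View pics/w2.png

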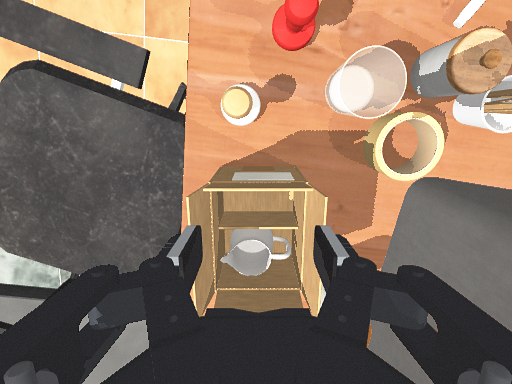

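The near flap now leans slightly outward (edge at row 188, fit 1.71 rad), so the mouth is clear. The tamper is at (240,105). I'll grasp it by the handle.

>>> drive_tool(plan=[[0.05,-0.015,0,0,0.085],[0.084,-0.0245,0,0,0.085],[0.084,-0.0245,0.05,0,0.085],[0.084,-0.0245,0.1,0,0.085],[0.084,-0.0245,0.15,0,0.085],[0.084,-0.0245,0.19,0,0.085],[0.084,-0.0245,0.206,0,0.085],[0.084,-0.0245,0.206,0,0.085],[0.084,-0.0245,0.206,0,0.02],[0.084,-0.0245,0.206,0,0.02],[0.084,-0.0245,0.206,0,0.02],[0.084,-0.0245,0.206,0,0.02]])

```text
clock: 5.35
ee_pos: [0.3916, -0.2032, 0.0511]
ee_rot: [0.645, 3.073, -0.004]
force: [-2.1, -1.3, 6.2]
width: 0.38
gripper_force: 58.7
```

>>> drive_tool(plan=[[0,0,0,0,0.02],[0,0,-0.03,0,0.02],[0,0,-0.08,0,0.02],[0,0,-0.13,0,0.02],[0,0,-0.13,0,0.02]])

```text
clock: 5.98
ee_pos: [0.3935, -0.2037, 0.1833]
ee_rot: [0.643, 3.068, -0.005]
force: [1.0, -0.3, -5.9]
width: 0.378
gripper_force: 60.9
```

Run:
```python
from where import *
where(); im,d,P,W,K=shot('scene')
# lowest points of tamper base around tcp
s=ctrl.sense()['ee_pos']
k=(np.hypot(P[...,0]-s[0],P[...,1]-s[1])<.04)&(P[...,2]>.06)&(P[...,2]<.25);q=P[k]
for lo in np.arange(.1,.25,.01):
    r=q[(q[:,2]>lo)&(q[:,2]<lo+.01)]
    if len(r): print(lo.round(2),len(r),r[:,0].min().round(3),r[:,0].max().round(3),r[:,1].min().round(3))
```

```text
t 5.97 ee [ 0.3935 -0.2037  0.1833] carton xy -0.0262 0.1703 yawx 156.3 F [ 1.  -0.3 -5.9] w 0.38 q [-0.62  0.11 -0.32  1.13  0.   -0.21]
0.13 46 0.376 0.429 -0.235
0.14 356 0.371 0.428 -0.236
0.15 160 0.378 0.426 -0.23
0.16 41 0.388 0.411 -0.218
0.17 34 0.389 0.41 -0.217
0.18 19 0.39 0.411 -0.218
0.19 10 0.397 0.409 -0.221
0.2 19 0.397 0.416 -0.223
0.21 80 0.39 0.417 -0.233
0.22 168 0.385 0.414 -0.233
0.23 44 0.388 0.414 -0.234
0.24 37 0.39 0.415 -0.232
```

>>> drive_tool(plan=[[0,0,-0.05,0,0.02],[-0.01,0,-0.068,0,0.02],[-0.05,0.01,-0.068,0,0.02],[-0.1,0.02,-0.068,0,0.02],[-0.133,0.026,-0.068,0,0.02],[-0.133,0.026,-0.068,0,0.02],[-0.133,0.026,-0.02,0,0.02],[-0.133,0.026,0.02,0,0.02],[-0.133,0.026,0.06,0,0.02],[-0.133,0.026,0.09,0,0.02],[-0.133,0.026,0.11,0,0.02],[-0.133,0.026,0.118,0,0.02]])

```text
clock: 7.52
ee_pos: [0.5198, -0.2299, 0.0587]
ee_rot: [-0.644, -3.068, -0.003]
force: [-0.9, 0.5, -5.0]
width: 0.38
gripper_force: 60.7
```

```bash
python3 -c "from where import *; where()"
```

```text
t 7.53 ee [ 0.5198 -0.2299  0.0587] carton xy 0.0004 0.0441 yawx 156.3 F [-0.9  0.5 -5. ] w 0.38 q [-0.53  0.45 -0.2   0.93 -0.   -0.11]
```

>>> drive_tool(plan=[[-0.003,0,0,0,0.02],[-0.005,0,0,0,0.02],[-0.005,0,0,0,0.02]])

```text
clock: 7.9
ee_pos: [0.5287, -0.2341, 0.0627]
ee_rot: [0.644, 3.073, -0.001]
force: [0.2, 0.5, -5.7]
width: 0.38
gripper_force: 60.7
```

>>> drive_tool(plan=[[0.003,0,0.004,0,0.02],[0.003,0,0.0075,0,0.02],[0.003,0,0.0075,0,0.02]])

```text
clock: 8.28
ee_pos: [0.5252, -0.2325, 0.0552]
ee_rot: [0.645, 3.074, -0.001]
force: [-2.0, 1.8, 5.0]
width: 0.379
gripper_force: 61.6
```

>>> drive_tool(plan=[[0,0,0,0,0.06],[0,0,0,0,0.06],[0,0,0,0,0.06],[0,0,0,0,0.06],[0,0,-0.03,0,0.06],[0,0,-0.08,0,0.06],[0,0,-0.13,0,0.06],[0,0,-0.18,0,0.06],[0.05,0,-0.19,0,0.06],[0.05,0,-0.19,0,0.06],[0.05,0,-0.19,0,0.06]])

```text
clock: 9.65
ee_pos: [0.4795, -0.2123, 0.244]
ee_rot: [0.645, 3.074, -0.0]
force: [0.3, 0.5, -0.5]
width: 0.704
gripper_force: 0.0
```

Run:
```python
from where import *
from fit import *
where(); im,d,P,W,K=shot('wrist'); cv2.imwrite('pics/w3.png',im[...,::-1])
t,_,_=P,0,0
Q=cloud([(P,im)],(.56,-.248))
Q=Q[np.abs(dists(Q,[.56,-.2485,1.158,0,1.7,1.66,1.71,1.76])).min(0)<.05][::3]
print(fit(Q,[.56,-.2485,1.158,0,1.7,1.66,1.71,1.76],[4,5,6,7]))
k=(np.hypot(P[...,0]-.525,P[...,1]+.2325)<.03)&(P[...,2]>.09)&(P[...,2]<.11);q=P[k];print(len(q),q[:,2].max(),((q.min(0)+q.max(0))/2).round(4),(q.max(0)-q.min(0)).round(3))
```

```text
t 9.65 ee [ 0.4795 -0.2123  0.244 ] carton xy 0.0004 0.0881 yawx 156.3 F [ 0.3  0.5 -0.5] w 0.7 q [-0.54  0.27  0.02  1.33  0.   -0.12]
(array([ 0.56      , -0.2485    ,  1.158     ,  0.        ,  1.7044823 ,
        1.63833316,  1.71323747,  1.76192044]), np.float64(0.0002750653381622208), np.float64(0.014069153562767861))
549 0.10072691819015073 [ 0.5266 -0.2328  0.0954] [0.033 0.034 0.011]
```

View pics/w3.png

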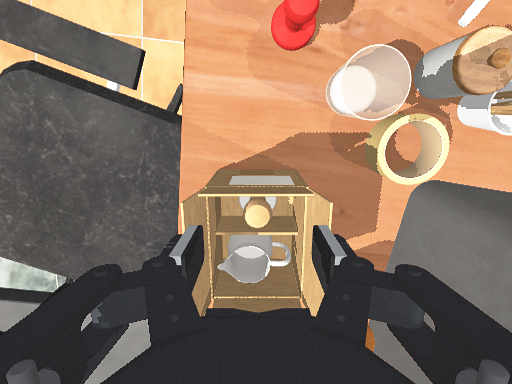

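The tamper stands upright in its space: the handle is at (257,212), its top measures about 100 mm, and it's released. Now I fold the near short flap from outside.

>>> drive_tool(plan=[[0.04,0,0,0,0],[0.04,0,0.04,0,0],[0.04,0,0.08,0,0],[0.04,0,0.109,0,0],[0.04,0,0.109,0,0],[0.01,0,0.109,0,0],[-0.02,0,0.109,0,0],[-0.043,0,0.109,0,0],[-0.055,0,0.115,0,0],[-0.056,0,0.125,0,0],[-0.056,0,0.132,0,0],[-0.056,0,0.134,0,0]])

```text
clock: 11.2
ee_pos: [0.5292, -0.2341, 0.1093]
ee_rot: [-0.645, -3.073, -0.001]
force: [0.1, 0.3, -0.3]
width: -0.0
gripper_force: 0.0
```

>>> drive_tool(plan=[[0,0,0.002,0,0],[0,0,0.002,0,0]])

```text
clock: 11.45
ee_pos: [0.5304, -0.2347, 0.1084]
ee_rot: [0.645, 3.075, -0.0]
force: [0.0, -0.0, 0.9]
width: -0.0
gripper_force: 0.0
```

>>> drive_tool(plan=[[0,0,-0.05,0,0.05],[0,0,-0.1,10,0.05],[-0.02,0,-0.11,20,0.05],[-0.04,0,-0.11,30,0.05],[-0.06,0,-0.11,40,0.05],[-0.08,0,-0.11,50,0.05],[-0.102,0,-0.11,60,0.05],[-0.102,0,-0.11,70,0.05],[-0.102,0,-0.11,80,0.05],[-0.102,0,-0.11,90,0.05],[-0.102,0,-0.11,90,0.05],[-0.102,0,-0.11,90,0.05]])

```text
clock: 12.95
ee_pos: [0.624, -0.2758, 0.2184]
ee_rot: [2.628, 1.721, 0.0]
force: [0.4, -0.2, 0.7]
width: 0.587
gripper_force: 0.0
```

```bash
cat > flaps.py <<'E'
from where import *
from fit import *
import sys
def flaps(g,views=('wrist','top','scene')):
    for n in views:
        im,d,P,W,K=shot(n); Q=cloud([(P,im)],(.56,-.248)); D=dists(Q,[.56,-.2485,1.158,0]+g)
        Q=Q[D.min(0)<.04][::3]
        r=fit(Q,[.56,-.2485,1.158,0]+g,[4,5,6,7]) if len(Q)>50 else ([],)
        print(n,len(Q),np.round(r[0][4:],3))
E
python3 - <<'E'
from flaps import *
where(); flaps([.1,1.66,1.71,1.76])
E
```

```text
t 12.95 ee [ 0.624  -0.2758  0.2184] carton xy 0.0002 -0.0698 yawx 66.4 F [ 0.4 -0.2  0.7] w 0.59 q [-0.51  0.62  0.51  1.46 -0.    1.47]
wrist 6079 [-0.251  1.651  1.719  1.752]
top 0 []
scene 2095 [-0.263  1.693  1.726  1.75 ]
```

Run:
```python
from flaps import *
for n in('scene','wrist'):
  im,d,P,W,K=shot(n); c,s=np.cos(1.158),np.sin(1.158)
  q=(P-[.56,-.2485,0])@np.array([[c,-s,0],[s,c,0],[0,0,1]])
  for y in np.arange(0,.085,.008):
    r=q[(np.abs(q[...,1]-y)<.004)&(np.abs(q[...,0])<.05)&(q[...,2]<.2)]
    print(n,y.round(3),len(r),np.percentile(r[:,2],[5,50,95]).round(4) if len(r) else '')
  if n=='scene': cv2.imwrite('pics/s3.png',cv2.resize(im[180:330,220:380],None,fx=3,fy=3)[...,::-1])
```

```text
scene 0.0 149 [-0.677   0.0673  0.0712]
scene 0.008 122 [-0.6783  0.0039  0.0211]
scene 0.016 137 [-0.6774  0.0206  0.0917]
scene 0.024 141 [-0.6773  0.0489  0.0973]
scene 0.032 136 [-0.6778  0.0847  0.0988]
scene 0.04 131 [-0.677   0.0846  0.0987]
scene 0.048 105 [-0.6784  0.0231  0.0962]
scene 0.056 138 [-0.677   0.0217  0.1625]
scene 0.064 228 [-0.6742  0.1351  0.1606]
scene 0.072 186 [-0.6747  0.1031  0.1294]
scene 0.08 34 [-0.6792 -0.671   0.0015]
wrist 0.0 968 [0.0041 0.054  0.0705]
wrist 0.008 0 
wrist 0.016 284 [0.0037 0.0218 0.0909]
wrist 0.024 743 [0.0034 0.0238 0.0968]
wrist 0.032 589 [0.0034 0.0245 0.0989]
wrist 0.04 449 [0.0032 0.0232 0.0989]
wrist 0.048 321 [0.0031 0.0194 0.0968]
wrist 0.056 373 [0.0031 0.0224 0.1619]
wrist 0.064 1525 [0.0038 0.1462 0.1619]
wrist 0.072 3350 [0.007  0.0766 0.121 ]
wrist 0.08 0
```

View pics/s3.png

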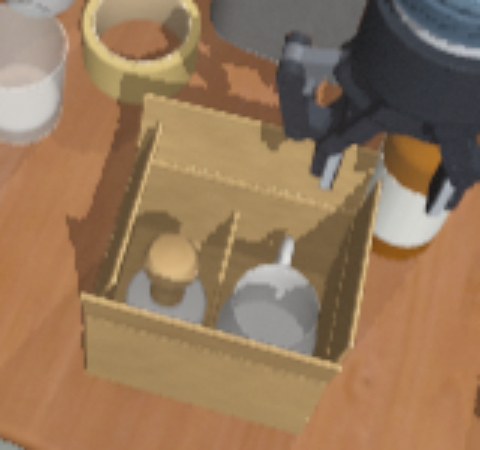

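The view shows the near flap standing up again, leaning in at about 1.3 rad. The finger probably slipped past its edge and dragged it up. The tamper stands well. Next is the far flap, with a check of how it behaves.

>>> drive_tool(plan=[[0,0,0.04,0,0.05],[0,0,0.083,0,0.05],[0,0,0.083,0,0.05],[0,-0.012,0.083,0,0.05],[0,-0.024,0.083,0,0.05],[0,-0.036,0.083,0,0.05],[0,-0.048,0.083,0,0.05],[0,-0.048,0.083,0,0.05],[0,-0.048,0.083,0,0.05]])

```text
clock: 14.32
ee_pos: [0.5813, -0.2572, 0.1368]
ee_rot: [2.628, 1.717, 0.002]
force: [-0.1, 0.6, -0.5]
width: 0.586
gripper_force: 0.0
```

```bash
cat > prof.py <<'E'
from flaps import *
def prof(n,axis,lo,hi,half=.05,step=.008):
  im,d,P,W,K=shot(n); c,s=np.cos(1.158),np.sin(1.158)
  q=(P-[.56,-.2485,0])@np.array([[c,-s,0],[s,c,0],[0,0,1]])
  i=im.astype(int); br=(i[...,0]-i[...,2]>25)
  o=[]
  for y in np.arange(lo,hi,step):
    r=q[br&(np.abs(q[...,axis]-y)<step/2)&(np.abs(q[...,1-axis])<half)&(q[...,2]<.2)&(q[...,2]>.085)]
    o.append((round(float(y)*1000),len(r))+(tuple((np.percentile(r[:,2],[5,50,95])*1000).round()) if len(r) else ()))
  print(n,o); return im
E
python3 - <<'E'
from prof import *
where()
for n in('scene','wrist'): prof(n,1,-.1,0)
E
```

```text
t 14.32 ee [ 0.5813 -0.2572  0.1368] carton xy 0.0001 -0.0232 yawx 66.3 F [-0.1  0.6 -0.5] w 0.59 q [-0.52  0.52  0.13  1.18 -0.    1.47]
scene [(-100, 0), (-92, 0), (-84, 52, np.float64(161.0), np.float64(163.0), np.float64(164.0)), (-76, 312, np.float64(92.0), np.float64(127.0), np.float64(160.0)), (-68, 0), (-60, 1, np.float64(86.0), np.float64(86.0), np.float64(86.0)), (-52, 2, np.float64(165.0), np.float64(168.0), np.float64(170.0)), (-44, 0), (-36, 0), (-28, 0), (-20, 1, np.float64(88.0), np.float64(88.0), np.float64(88.0)), (-12, 2, np.float64(87.0), np.float64(87.0), np.float64(87.0)), (-4, 0)]
wrist [(-100, 0), (-92, 0), (-84, 135, np.float64(162.0), np.float64(163.0), np.float64(164.0)), (-76, 4426, np.float64(94.0), np.float64(139.0), np.float64(163.0)), (-68, 0), (-60, 1, np.float64(86.0), np.float64(86.0), np.float64(86.0)), (-52, 0), (-44, 7, np.float64(165.0), np.float64(178.0), np.float64(195.0)), (-36, 0), (-28, 2, np.float64(87.0), np.float64(88.0), np.float64(88.0)), (-20, 0), (-12, 4, np.float64(86.0), np.float64(86.0), np.float64(87.0)), (-4, 0)]
```

Run:
```python
from prof import *
c,s=np.cos(1.158),np.sin(1.158)
for n in('scene','wrist','top'):
  im,d,P,W,K=shot(n); q=(P-[.56,-.2485,0])@np.array([[c,-s,0],[s,c,0],[0,0,1]]); i=im.astype(int)
  g=(i.max(-1)-i.min(-1)<25)&(np.abs(q[...,0])<.05)&(q[...,2]>.115)&(q[...,2]<.30)
  for lo in np.arange(.12,.3,.02):
    r=q[g&(q[...,2]>lo)&(q[...,2]<=lo+.02)]
    if len(r)>5: print(n,lo.round(2),len(r),'y',np.histogram(r[:,1],np.arange(-.12,.08,.01))[0],'x',np.percentile(r[:,0],[2,98]).round(3),'zmin',r[:,2].min().round(3))
```

```text
scene 0.16 61 y [ 0  0  0  0  0  3 14  6  0  0  0  0 16  4  0  0  0  0  0] x [-0.01   0.048] zmin 0.162
scene 0.18 112 y [ 0  0  0  0  0  7 30  9  0  0  0  0 22  9  0  0  0  0  0] x [-0.01   0.048] zmin 0.18
scene 0.2 276 y [ 0  0  0  2 24 66 38  4  0  0  0  0 31 69 28  4  0  0  0] x [-0.012  0.045] zmin 0.201
scene 0.22 336 y [ 0  0  0 19 65 10 33 20  5  5  5 14 43  5 52 23  0  0  0] x [-0.016  0.047] zmin 0.22
scene 0.24 345 y [ 0  0  1 31 54  2 12 42 16  9 12 38 26  0 38 36  6  0  0] x [-0.018  0.038] zmin 0.24
scene 0.26 511 y [  0   0   7 101  54  54  25   6   7   0   4  11  21  53  46  89  22   0
   0] x [-0.018  0.018] zmin 0.26
scene 0.28 194 y [ 0  0  0  0  0  3 14 17 16 21 19 16 15  9  0  0  0  0  0] x [-0.036  0.04 ] zmin 0.28
wrist 0.16 753 y [  0   0   0   0   0   9 118 247   0   0   0   0 319  60   0   0   0   0
   0] x [-0.009  0.012] zmin 0.163
wrist 0.18 1611 y [  0   0   0   0   0  31 268 506   0   0   0   0 676 130   0   0   0   0
   0] x [-0.009  0.013] zmin 0.18
wrist 0.2 5787 y [   0    0    0    4  406 1463  615  364    0    0    0    0  699  901
 1139  196    0    0    0] x [-0.008  0.015] zmin 0.2
wrist 0.22 12800 y [   0    0    0  401 3673  731  208  807  363  305  379  552  610   38
 3391 1332   10    0    0] x [-0.01   0.018] zmin 0.22
wrist 0.24 23714 y [   0    0    0  767 4158  148  464 2107 2134 2653 2407 2146 1517   24
 2718 2350  121    0    0] x [-0.003  0.021] zmin 0.24
wrist 0.26 2687 y [   0    0    0    0    0    0    0  208 1076   74  550  779    0    0
    0    0    0    0    0] x [0.019 0.022] zmin 0.26
```

Run:
```python
from prof import *
c,s=np.cos(1.158),np.sin(1.158)
for n in('scene','wrist'):
  im,d,P,W,K=shot(n); q=(P-[.56,-.2485,0])@np.array([[c,-s,0],[s,c,0],[0,0,1]])
  for lo in np.arange(.12,.2,.01):
    g=(np.abs(q[...,0])<.03)&(q[...,2]>lo)&(q[...,2]<=lo+.01)&(np.abs(q[...,1])<.071)
    r=q[g]; col=im[g]
    for a,b in((-.07,-.035),(-.01,.03)):
      k=(r[:,1]>a)&(r[:,1]<b)
      if k.sum()>2: print(n,lo.round(2),k.sum(),'y',r[k][:,1].min().round(3),r[k][:,1].max().round(3),'x',r[k][:,0].min().round(3),r[k][:,0].max().round(3),np.median(col[k],0))
```

```text
scene 0.16 5 y -0.054 -0.049 x -0.01 0.011 [108.  93.  97.]
scene 0.17 24 y -0.062 -0.049 x -0.01 0.008 [71. 69. 70.]
scene 0.17 18 y 0.001 0.014 x -0.01 -0.005 [86. 76. 75.]
scene 0.18 23 y -0.062 -0.049 x -0.01 0.003 [63. 63. 65.]
scene 0.18 20 y 0.002 0.014 x -0.01 -0.005 [89.5 85.  89. ]
scene 0.19 18 y -0.062 -0.049 x -0.011 -0.005 [102. 106. 111.]
scene 0.19 16 y 0.001 0.015 x -0.01 -0.002 [116.5 114.5 115.5]
scene 0.2 24 y -0.069 -0.049 x -0.012 -0.005 [58. 58. 62.]
scene 0.2 21 y 0.002 0.021 x -0.012 -0.005 [63. 60. 64.]
wrist 0.16 90 y -0.056 -0.047 x -0.01 0.012 [26.5 26.  28. ]
wrist 0.16 89 y 0.003 0.014 x -0.009 0.013 [37. 36. 39.]
wrist 0.17 318 y -0.061 -0.047 x -0.01 0.013 [35. 34. 38.]
wrist 0.17 310 y 0.003 0.017 x -0.01 0.013 [40.  38.5 41. ]
wrist 0.18 380 y -0.061 -0.047 x -0.01 0.013 [37.  35.5 38. ]
wrist 0.18 399 y 0.003 0.017 x -0.01 0.013 [40. 39. 42.]
wrist 0.19 429 y -0.06 -0.047 x -0.01 0.013 [32. 31. 32.]
wrist 0.19 420 y 0.003 0.017 x -0.01 0.013 [39. 37. 39.]
wrist 0.2 543 y -0.07 -0.047 x -0.007 0.015 [43. 42. 46.]
wrist 0.2 552 y 0.003 0.03 x -0.007 0.015 [45. 44. 48.]
```

The cloud shows the fingertips end about 25–30 mm above the reported TCP at this opening (tip at 0.167, TCP at 0.137), so the earlier pushes were too high. I'll redo the far flap lower.

>>> drive_tool(plan=[[0,0,-0.035,0,0.05],[0,0.025,-0.035,0,0.05],[0,0.048,-0.035,0,0.05],[0,0.048,-0.035,0,0.05],[0,0.048,0,0,0.05],[0,0.048,0.027,0,0.05],[0,0.048,0.027,0,0.05],[0,0.03,0.027,0,0.05],[0,0.015,0.027,0,0.05],[0,0,0.027,0,0.05],[0,-0.007,0.037,0,0.05],[0,-0.007,0.037,0,0.05]])

```text
clock: 16.18
ee_pos: [0.5733, -0.2535, 0.0994]
ee_rot: [2.63, 1.718, 0.0]
force: [0.3, 0.2, 0.4]
width: 0.588
gripper_force: 0.0
```

Run:
```python
from prof import *
where()
for n in('scene','wrist'): prof(n,1,-.1,0)
```

```text
t 16.18 ee [ 0.5733 -0.2535  0.0994] carton xy 0.0002 -0.0144 yawx 66.3 F [0.3 0.2 0.4] w 0.59 q [-0.52  0.53  0.04  1.08 -0.    1.47]
scene [(-100, 0), (-92, 0), (-84, 0), (-76, 109, np.float64(103.0), np.float64(108.0), np.float64(110.0)), (-68, 142, np.float64(109.0), np.float64(112.0), np.float64(115.0)), (-60, 153, np.float64(113.0), np.float64(116.0), np.float64(120.0)), (-52, 111, np.float64(118.0), np.float64(121.0), np.float64(125.0)), (-44, 100, np.float64(122.0), np.float64(126.0), np.float64(128.0)), (-36, 147, np.float64(127.0), np.float64(130.0), np.float64(133.0)), (-28, 127, np.float64(131.0), np.float64(134.0), np.float64(136.0)), (-20, 1, np.float64(87.0), np.float64(87.0), np.float64(87.0)), (-12, 2, np.float64(85.0), np.float64(86.0), np.float64(86.0)), (-4, 0)]
wrist [(-100, 0), (-92, 0), (-84, 0), (-76, 471, np.float64(104.0), np.float64(108.0), np.float64(109.0)), (-68, 1099, np.float64(109.0), np.float64(111.0), np.float64(113.0)), (-60, 999, np.float64(114.0), np.float64(116.0), np.float64(118.0)), (-52, 1022, np.float64(118.0), np.float64(120.0), np.float64(123.0)), (-44, 1352, np.float64(123.0), np.float64(125.0), np.float64(127.0)), (-36, 2086, np.float64(127.0), np.float64(129.0), np.float64(132.0)), (-28, 2231, np.float64(132.0), np.float64(134.0), np.float64(136.0)), (-20, 13, np.float64(153.0), np.float64(198.0), np.float64(199.0)), (-12, 7, np.float64(86.0), np.float64(199.0), np.float64(200.0)), (-4, 24, np.float64(197.0), np.float64(198.0), np.float64(199.0))]
```

>>> drive_tool(plan=[[0,0,-0.04,0,0.05],[0,0.016,-0.04,0,0],[0,0.016,-0.04,0,0],[0,0.016,-0.04,0,0],[0,0.016,-0.02,0,0],[0,0.016,-0.005,0,0],[0,0.016,0.005,0,0],[0,0.016,0.005,0,0]])

```text
clock: 17.27
ee_pos: [0.5874, -0.2596, 0.092]
ee_rot: [-2.628, -1.717, 0.002]
force: [-0.9, -0.0, 0.4]
width: -0.002
gripper_force: 0.0
```

Run:
```python
from prof import *
where()
for n in('scene','wrist'): prof(n,1,-.08,-.01,step=.012)
c,s=np.cos(1.158),np.sin(1.158)
im,d,P,W,K=shot('scene'); q=(P-[.56,-.2485,0])@np.array([[c,-s,0],[s,c,0],[0,0,1]]); i=im.astype(int)
r=q[(np.abs(q[...,0])<.02)&(np.abs(q[...,1]+.03)<.03)&(i[...,0]-i[...,2]<12)&(q[...,2]>.095)&(q[...,2]<.2)]
print(np.sort(r[:,2])[:12].round(3))
```

```text
t 17.27 ee [ 0.5874 -0.2596  0.092 ] carton xy 0.0004 -0.0297 yawx 66.3 F [-0.9 -0.   0.4] w -0.0 q [-0.51  0.57  0.08  1.09 -0.    1.47]
scene [(-80, 77, np.float64(102.0), np.float64(106.0), np.float64(109.0)), (-68, 212, np.float64(106.0), np.float64(108.0), np.float64(111.0)), (-56, 203, np.float64(108.0), np.float64(110.0), np.float64(112.0)), (-44, 171, np.float64(110.0), np.float64(112.0), np.float64(115.0)), (-32, 133, np.float64(112.0), np.float64(114.0), np.float64(116.0)), (-20, 83, np.float64(114.0), np.float64(116.0), np.float64(118.0))]
wrist [(-80, 321, np.float64(103.0), np.float64(105.0), np.float64(190.0)), (-68, 2145, np.float64(107.0), np.float64(108.0), np.float64(110.0)), (-56, 2269, np.float64(109.0), np.float64(110.0), np.float64(112.0)), (-44, 1805, np.float64(111.0), np.float64(112.0), np.float64(114.0)), (-32, 1688, np.float64(113.0), np.float64(115.0), np.float64(116.0)), (-20, 1131, np.float64(115.0), np.float64(116.0), np.float64(117.0))]
[0.125 0.125 0.125 0.125 0.125 0.125 0.126 0.126 0.127 0.128 0.128 0.128]
```

>>> drive_tool(plan=[[0,0,0.006,0,0],[0,0,0.009,0,0],[0,0,0.011,0,0],[0,0,0.011,0,0]])

```text
clock: 17.92
ee_pos: [0.5881, -0.26, 0.0819]
ee_rot: [-2.63, -1.718, 0.0]
force: [0.3, -0.2, 0.4]
width: 0.003
gripper_force: 0.0
```

Run:
```python
from prof import *
where()
for n in('scene','wrist'): prof(n,1,-.08,-.01,step=.012)
```

```text
t 17.93 ee [ 0.5881 -0.26    0.0819] carton xy 0.0003 -0.0305 yawx 66.3 F [ 0.3 -0.2  0.4] w 0.0 q [-0.51  0.57  0.07  1.07 -0.    1.47]
scene [(-80, 71, np.float64(103.0), np.float64(106.0), np.float64(108.0)), (-68, 201, np.float64(105.0), np.float64(107.0), np.float64(109.0)), (-56, 186, np.float64(105.0), np.float64(107.0), np.float64(109.0)), (-44, 153, np.float64(105.0), np.float64(107.0), np.float64(109.0)), (-32, 121, np.float64(105.0), np.float64(107.0), np.float64(108.0)), (-20, 87, np.float64(105.0), np.float64(107.0), np.float64(109.0))]
wrist [(-80, 337, np.float64(103.0), np.float64(104.0), np.float64(179.0)), (-68, 2323, np.float64(106.0), np.float64(107.0), np.float64(108.0)), (-56, 2423, np.float64(106.0), np.float64(107.0), np.float64(108.0)), (-44, 1908, np.float64(106.0), np.float64(107.0), np.float64(108.0)), (-32, 1729, np.float64(106.0), np.float64(107.0), np.float64(108.0)), (-20, 1286, np.float64(106.0), np.float64(107.0), np.float64(108.0))]
```

The far flap is flat: its surface is 107 mm everywhere. Now the near flap, the same way from outside.

>>> drive_tool(plan=[[0,0,-0.05,0,0],[0,-0.03,-0.098,0,0],[0,-0.08,-0.098,0,0],[0,-0.13,-0.098,0,0],[0,-0.1455,-0.098,0,0],[0,-0.1455,-0.098,0,0],[0,-0.1455,-0.05,0,0],[0,-0.1455,-0.031,0,0],[0,-0.1455,-0.031,0,0],[0,-0.128,-0.031,0,0],[0,-0.11,-0.031,0,0],[0,-0.095,-0.031,0,0]])

```text
clock: 19.52
ee_pos: [0.5032, -0.223, 0.1145]
ee_rot: [2.628, 1.717, 0.001]
force: [-0.4, 0.6, 0.4]
width: -0.0
gripper_force: 0.3
```

>>> drive_tool(plan=[[0,0.009,0.005,0,0],[0,0.014,0.013,0,0],[0,0.014,0.013,0,0],[0,0.014,-0.02,0,0],[0,0.035,-0.02,0,0],[0,0.035,-0.02,0,0],[0,0.035,0.005,0,0],[0,0.035,0.02,0,0],[0,0.035,0.028,0,0],[0,0.035,0.031,0,0],[0,0.035,0.031,0,0]])

```text
clock: 20.9
ee_pos: [0.5333, -0.236, 0.0824]
ee_rot: [2.63, 1.718, -0.0]
force: [0.1, -0.4, -1.0]
width: 0.001
gripper_force: 0.0
```

Run:
```python
from prof import *
where()
for n in('scene','wrist'): prof(n,1,.0,.08,step=.012); prof(n,1,-.07,-.01,step=.02)
```

```text
t 20.9 ee [ 0.5333 -0.236   0.0824] carton xy 0.0003 0.0293 yawx 66.3 F [ 0.1 -0.4 -1. ] w 0.0 q [-0.53  0.46 -0.13  0.99 -0.    1.46]
scene [(0, 0), (12, 34, np.float64(88.0), np.float64(107.0), np.float64(108.0)), (24, 123, np.float64(104.0), np.float64(106.0), np.float64(108.0)), (36, 128, np.float64(105.0), np.float64(106.0), np.float64(109.0)), (48, 175, np.float64(105.0), np.float64(107.0), np.float64(108.0)), (60, 174, np.float64(104.0), np.float64(107.0), np.float64(108.0)), (72, 139, np.float64(103.0), np.float64(106.0), np.float64(108.0))]
scene [(-70, 446, np.float64(104.0), np.float64(107.0), np.float64(109.0)), (-50, 487, np.float64(105.0), np.float64(107.0), np.float64(108.0)), (-30, 396, np.float64(105.0), np.float64(107.0), np.float64(109.0))]
wrist [(0, 27, np.float64(155.0), np.float64(160.0), np.float64(177.0)), (12, 116, np.float64(106.0), np.float64(107.0), np.float64(108.0)), (24, 1715, np.float64(106.0), np.float64(107.0), np.float64(108.0)), (36, 1677, np.float64(106.0), np.float64(107.0), np.float64(108.0)), (48, 2178, np.float64(106.0), np.float64(107.0), np.float64(108.0)), (60, 2401, np.float64(106.0), np.float64(107.0), np.float64(108.0)), (72, 1932, np.float64(104.0), np.float64(107.0), np.float64(108.0))]
wrist [(-70, 3617, np.float64(106.0), np.float64(107.0), np.float64(108.0)), (-50, 4666, np.float64(106.0), np.float64(107.0), np.float64(108.0)), (-30, 4415, np.float64(106.0), np.float64(107.0), np.float64(108.0))]
```

Both short flaps are flat (107 mm) and the long flaps are still up. Next is the left long flap.

>>> drive_tool(plan=[[0,0,-0.05,0,0],[0.01,0.01,-0.1,0,0],[0.06,0.01,-0.1,0,0],[0.1,0.01,-0.1,0,0],[0.1,0.01,-0.1,0,0],[0.1,0.01,-0.06,0,0],[0.1,0.01,-0.035,0,0],[0.1,0.01,-0.035,0,0],[0.085,0.01,-0.035,0,0],[0.065,0.01,-0.035,0,0],[0.046,0.01,-0.035,0,0],[0.041,0.01,-0.035,0,0]])

```text
clock: 22.6
ee_pos: [0.5585, -0.2046, 0.1178]
ee_rot: [2.631, 1.714, 0.001]
force: [0.4, 0.8, 0.1]
width: 0.002
gripper_force: 0.2
```

>>> drive_tool(plan=[[-0.007,0,0.006,0,0],[-0.007,0,0.013,0,0],[-0.007,0,0.013,0,0],[-0.007,0,-0.02,0,0],[-0.024,0,-0.02,0,0],[-0.024,0,-0.02,0,0],[-0.024,0,0.005,0,0],[-0.024,0,0.022,0,0],[-0.024,0,0.03,0,0],[-0.024,0,0.032,0,0],[-0.024,0,0.032,0,0]])

```text
clock: 23.98
ee_pos: [0.5486, -0.224, 0.0852]
ee_rot: [-2.629, -1.718, 0.001]
force: [-1.9, 0.7, 2.1]
width: -0.003
gripper_force: 1.1
```

Run:
```python
from prof import *
where()
for n in('scene','wrist'): prof(n,0,-.08,.08,half=.07,step=.012)
```

```text
t 23.98 ee [ 0.5486 -0.224   0.0852] carton xy 0.0175 0.0201 yawx 66.3 F [-1.9  0.7  2.1] w -0.0 q [-0.49  0.47 -0.09  1.01  0.    1.49]
scene [(-80, 0), (-68, 583, np.float64(116.0), np.float64(149.0), np.float64(168.0)), (-56, 337, np.float64(86.0), np.float64(97.0), np.float64(110.0)), (-44, 219, np.float64(105.0), np.float64(107.0), np.float64(109.0)), (-32, 344, np.float64(105.0), np.float64(107.0), np.float64(109.0)), (-20, 323, np.float64(105.0), np.float64(107.0), np.float64(109.0)), (-8, 322, np.float64(105.0), np.float64(107.0), np.float64(108.0)), (4, 451, np.float64(105.0), np.float64(110.0), np.float64(113.0)), (16, 353, np.float64(108.0), np.float64(110.0), np.float64(112.0)), (28, 278, np.float64(108.0), np.float64(110.0), np.float64(112.0)), (40, 127, np.float64(108.0), np.float64(110.0), np.float64(112.0)), (52, 73, np.float64(109.0), np.float64(110.0), np.float64(112.0)), (64, 8, np.float64(110.0), np.float64(111.0), np.float64(112.0)), (76, 0)]
wrist [(-80, 0), (-68, 0), (-56, 0), (-44, 12, np.float64(106.0), np.float64(107.0), np.float64(108.0)), (-32, 334, np.float64(106.0), np.float64(107.0), np.float64(108.0)), (-20, 140, np.float64(106.0), np.float64(107.0), np.float64(108.0)), (-8, 660, np.float64(106.0), np.float64(107.0), np.float64(108.0)), (4, 2055, np.float64(109.0), np.float64(111.0), np.float64(112.0)), (16, 3630, np.float64(110.0), np.float64(111.0), np.float64(112.0)), (28, 4959, np.float64(110.0), np.float64(111.0), np.float64(112.0)), (40, 5288, np.float64(110.0), np.float64(111.0), np.float64(112.0)), (52, 5611, np.float64(110.0), np.float64(111.0), np.float64(112.0)), (64, 3004, np.float64(89.0), np.float64(107.0), np.float64(111.0)), (76, 0)]
```

The left flap is flat at 111 mm. Now the mirrored move for the right one.

>>> drive_tool(plan=[[0,0,-0.05,0,0],[-0.01,0,-0.103,0,0],[-0.06,0,-0.103,0,0],[-0.1,0,-0.103,0,0],[-0.1195,0,-0.103,0,0],[-0.1195,0,-0.103,0,0],[-0.1195,0,-0.06,0,0],[-0.1195,0,-0.032,0,0],[-0.1195,0,-0.032,0,0],[-0.1,0,-0.032,0,0],[-0.08,0,-0.032,0,0],[-0.062,0,-0.032,0,0]])

```text
clock: 25.58
ee_pos: [0.5259, -0.2799, 0.1185]
ee_rot: [2.627, 1.718, 0.001]
force: [0.2, -0.3, 0.8]
width: 0.005
gripper_force: 0.3
```

>>> drive_tool(plan=[[0.004,0,0,0,0],[0.011,0,0.006,0,0],[0.011,0,0.013,0,0],[0.011,0,0.013,0,0],[0.011,0,-0.02,0,0],[0.028,0,-0.02,0,0],[0.028,0,-0.02,0,0],[0.028,0,0.005,0,0],[0.028,0,0.022,0,0],[0.028,0,0.03,0,0],[0.028,0,0.032,0,0],[0.028,0,0.032,0,0]])

```text
clock: 27.08
ee_pos: [0.5349, -0.2553, 0.0853]
ee_rot: [-2.629, -1.718, 0.001]
force: [-1.5, 1.4, 2.3]
width: -0.001
gripper_force: 0.9
```

>>> drive_tool(plan=[[0,0,0,0,0],[0,0,-0.02,0,0],[0,0,-0.07,0,0],[0,0,-0.12,0,0],[0,0,-0.15,0,0],[0,0,-0.15,0,0],[0,0,-0.15,0,0]])

```text
clock: 27.95
ee_pos: [0.5354, -0.2555, 0.234]
ee_rot: [-2.629, -1.718, 0.001]
force: [0.5, 0.2, 0.6]
width: 0.002
gripper_force: 0.0
```

Run:
```python
from prof import *
where()
im=prof('wrist',0,-.08,.08,half=.07,step=.012); im=prof('scene',0,-.08,.08,half=.07,step=.012)
cv2.imwrite('pics/s4.png',im[...,::-1])
```

```text
t 27.95 ee [ 0.5354 -0.2555  0.234 ] carton xy -0.0167 0.0195 yawx 66.3 F [0.5 0.2 0.6] w 0.0 q [-0.55  0.41  0.21  1.37 -0.    1.43]
wrist [(-80, 0), (-68, 0), (-56, 922, np.float64(110.0), np.float64(111.0), np.float64(112.0)), (-44, 1268, np.float64(110.0), np.float64(111.0), np.float64(112.0)), (-32, 1269, np.float64(110.0), np.float64(111.0), np.float64(112.0)), (-20, 1334, np.float64(110.0), np.float64(111.0), np.float64(112.0)), (-8, 1341, np.float64(110.0), np.float64(111.0), np.float64(112.0)), (4, 1370, np.float64(108.0), np.float64(111.0), np.float64(112.0)), (16, 1519, np.float64(110.0), np.float64(111.0), np.float64(112.0)), (28, 1488, np.float64(110.0), np.float64(111.0), np.float64(112.0)), (40, 1594, np.float64(110.0), np.float64(111.0), np.float64(112.0)), (52, 1616, np.float64(110.0), np.float64(111.0), np.float64(112.0)), (64, 403, np.float64(107.0), np.float64(110.0), np.float64(112.0)), (76, 0)]
scene [(-80, 0), (-68, 1, np.float64(89.0), np.float64(89.0), np.float64(89.0)), (-56, 776, np.float64(88.0), np.float64(108.0), np.float64(112.0)), (-44, 462, np.float64(109.0), np.float64(110.0), np.float64(112.0)), (-32, 445, np.float64(108.0), np.float64(110.0), np.float64(112.0)), (-20, 437, np.float64(108.0), np.float64(110.0), np.float64(112.0)), (-8, 425, np.float64(109.0), np.float64(110.0), np.float64(112.0)), (4, 414, np.float64(108.0), np.float64(110.0), np.float64(112.0)), (16, 405, np.float64(108.0), np.float64(110.0), np.float64(112.0)), (28, 392, np.float64(109.0), np.float64(110.0), np.float64(112.0)), (40, 381, np.float64(108.0), np.float64(110.0), np.float64(112.0)), (52, 358, np.float64(109.0), np.float64(110.0), np.float64(112.0)), (64, 55, np.float64(108.0), np.float64(110.0), np.float64(111.0)), (76, 0)]
```

View pics/s4.png

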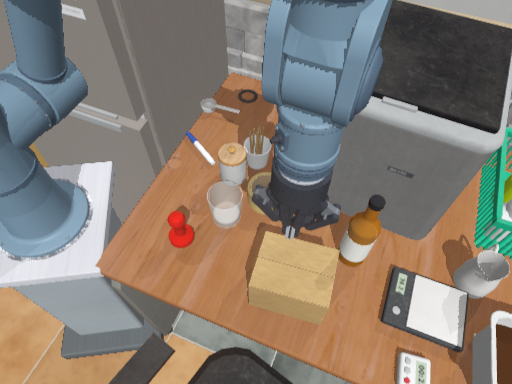

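The carton is shut and flat: its top at (295,262) measures 111 mm across. The bottle, glass, tin and cup stand where they were, and the arm is clear.

```bash
python3 -c "from bench import ctrl; print(ctrl.job_done())"
```

```text
the job is handed in; nothing more can be done
None
```

I stood the tamper upright in its space, folded the carton flat with the short flaps under the long ones, left the pitcher and the other things on the desk in place, and handed the job in at about 28 s; no verdict was returned.

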